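# Lay out the cigar sizes in order of length

### The job

Set out the size samples for the packing table: lay the four loose cigars from the cork mat into the row of four wooden cradles, one to a cradle, in order of length, with the shortest next to the low end bar and the longest next to the tall end post. Each cigar should lie flat in both notches of its cradle, across the row and centred lengthwise.

Things in the scene. Friction and masses are not known exactly. Their poses are not given: they have to be found in the camera images.
- mid_95 (a point): Centre (mid-height, mid-length) of a loose, firm, dark brown box-pressed cigar, 95 mm long, square section 20 x 20 mm with rounded edges, about 10 to 25 g, a cream paper band near one end. Its length runs along this frame's y axis; z is up. It lies flat on a 3 mm cork mat, so the centre starts 13 mm above the table; the shortest of the four.
- mid_120 (a point): Centre (mid-height, mid-length) of a loose, firm, dark brown box-pressed cigar, 120 mm long, square section 20 x 20 mm with rounded edges, about 10 to 25 g, a cream paper band near one end. Its length runs along this frame's y axis; z is up. It lies flat on a 3 mm cork mat, so the centre starts 13 mm above the table; the second shortest.
- mid_145 (a point): Centre (mid-height, mid-length) of a loose, firm, dark brown box-pressed cigar, 145 mm long, square section 20 x 20 mm with rounded edges, about 10 to 25 g, a cream paper band near one end. Its length runs along this frame's y axis; z is up. It lies flat on a 3 mm cork mat, so the centre starts 13 mm above the table; the second longest.
- mid_170 (a point): Centre (mid-height, mid-length) of a loose, firm, dark brown box-pressed cigar, 170 mm long, square section 20 x 20 mm with rounded edges, about 10 to 25 g, a cream paper band near one end. Its length runs along this frame's y axis; z is up. It lies flat on a 3 mm cork mat, so the centre starts 13 mm above the table; the longest of the four.
- seat_a (a point): Wooden cradle a: the point where the centre of a cigar properly laid in it comes to be, 30 mm above the table. The cigar lies along this frame's y axis, across the row, either way round. Its base plate's top is 21 mm below this point. Cradles a, b, c, d are alike and fixed, in this order in a straight row 70 mm apart along this frame's x axis.
- seat_b (a point): Wooden cradle b: the point where the centre of a cigar properly laid in it comes to be, 30 mm above the table. The cigar lies along this frame's y axis, across the row, either way round. Cradle: 44 mm (x) by 80 mm (y), two notched supports 10 mm thick, centred 32 mm either side in y, 54 mm free between them for fingers. Alike for a to d.
- seat_c (a point): Wooden cradle c: the point where the centre of a cigar properly laid in it comes to be, 30 mm above the table. The cigar lies along this frame's y axis, across the row, either way round. Notches are 32 mm wide in x; their floor is 10 mm below this point, their lips' top 2 mm below it. Alike for a to d.
- seat_d (a point): Wooden cradle d: the point where the centre of a cigar properly laid in it comes to be, 30 mm above the table. The cigar lies along this frame's y axis, across the row, either way round. The other end of the row from cradle a; otherwise alike.
- end_low: Low end bar of the row, fixed, wood: 12 mm high, 20 mm (x, along the row) by 80 mm (y, across it); origin at the centre of its underside, 4 mm above the table, on the row's board. It closes one end of the row, 62 mm beyond the centre of the outermost cradle; the low bar and the tall post swap ends from one start to the next.
- end_tall: Tall end post of the row, fixed, wood: a round upright, 60 mm high, 26 mm in diameter; origin at the centre of its underside, 4 mm above the table, on the row's board. It closes one end of the row, 62 mm beyond the centre of the outermost cradle; the low bar and the tall post swap ends from one start to the next.
There are look-alikes about, which are no part of the job. What is shaped like the part that bears seat_a but green or turquoise is not meant. What is shaped like the part that bears mid_120 but green is not meant.

How it is judged (in metres and radians):
At the end, for the whole second after the job is handed in: Cigars in the cradles in order of length, shortest by the low end bar, longest by the tall post; each centre within 10 mm of its seat along the row, 15 mm lengthwise, 5 mm in height; level within 0.12 rad, along the cradle within 0.2 rad; released and at rest (((horizontal distance between end_tall and seat_d below 0.1 m and horizontal distance between end_low and seat_a below 0.1 m and (x of mid_95 in the frame of seat_a between -0.01 and 0.01 m and y of mid_95 in the frame of seat_a between -0.015 and 0.015 m and z of mid_95 in the frame of seat_a between -0.005 and 0.005 m and angle between the y axis of mid_95 and the y axis of seat_a, either way round below 0.2 rad and angle between mid_95's own y axis and vertical between 1.45 and 1.69 rad and linear speed of cigar_95 below 0.02 m/s) and (x of mid_120 in the frame of seat_b between -0.01 and 0.01 m and y of mid_120 in the frame of seat_b between -0.015 and 0.015 m and z of mid_120 in the frame of seat_b between -0.005 and 0.005 m and angle between the y axis of mid_120 and the y axis of seat_b, either way round below 0.2 rad and angle between mid_120's own y axis and vertical between 1.45 and 1.69 rad and linear speed of cigar_120 below 0.02 m/s) and (x of mid_145 in the frame of seat_c between -0.01 and 0.01 m and y of mid_145 in the frame of seat_c between -0.015 and 0.015 m and z of mid_145 in the frame of seat_c between -0.005 and 0.005 m and angle between the y axis of mid_145 and the y axis of seat_c, either way round below 0.2 rad and angle between mid_145's own y axis and vertical between 1.45 and 1.69 rad and linear speed of cigar_145 below 0.02 m/s) and (x of mid_170 in the frame of seat_d between -0.01 and 0.01 m and y of mid_170 in the frame of seat_d between -0.015 and 0.015 m and z of mid_170 in the frame of seat_d between -0.005 and 0.005 m and angle between the y axis of mid_170 and the y axis of seat_d, either way round below 0.2 rad and angle between mid_170's own y axis and vertical between 1.45 and 1.69 rad and linear speed of cigar_170 below 0.02 m/s)) or (horizontal distance between end_tall and seat_a below 0.1 m and horizontal distance between end_low and seat_d below 0.1 m and (x of mid_95 in the frame of seat_d between -0.01 and 0.01 m and y of mid_95 in the frame of seat_d between -0.015 and 0.015 m and z of mid_95 in the frame of seat_d between -0.005 and 0.005 m and angle between the y axis of mid_95 and the y axis of seat_d, either way round below 0.2 rad and angle between mid_95's own y axis and vertical between 1.45 and 1.69 rad and linear speed of cigar_95 below 0.02 m/s) and (x of mid_120 in the frame of seat_c between -0.01 and 0.01 m and y of mid_120 in the frame of seat_c between -0.015 and 0.015 m and z of mid_120 in the frame of seat_c between -0.005 and 0.005 m and angle between the y axis of mid_120 and the y axis of seat_c, either way round below 0.2 rad and angle between mid_120's own y axis and vertical between 1.45 and 1.69 rad and linear speed of cigar_120 below 0.02 m/s) and (x of mid_145 in the frame of seat_b between -0.01 and 0.01 m and y of mid_145 in the frame of seat_b between -0.015 and 0.015 m and z of mid_145 in the frame of seat_b between -0.005 and 0.005 m and angle between the y axis of mid_145 and the y axis of seat_b, either way round below 0.2 rad and angle between mid_145's own y axis and vertical between 1.45 and 1.69 rad and linear speed of cigar_145 below 0.02 m/s) and (x of mid_170 in the frame of seat_a between -0.01 and 0.01 m and y of mid_170 in the frame of seat_a between -0.015 and 0.015 m and z of mid_170 in the frame of seat_a between -0.005 and 0.005 m and angle between the y axis of mid_170 and the y axis of seat_a, either way round below 0.2 rad and angle between mid_170's own y axis and vertical between 1.45 and 1.69 rad and linear speed of cigar_170 below 0.02 m/s)))); the robot touches nothing.
It also fails if it takes over 112 s, if anything falls off the work surface, if the arm or the gripper's body presses on something with over 40 N, if the wrist force passes 120 N, or if a joint passes its speed limit or range.

### The arm

A 6-joint arm with a two-finger parallel gripper is mounted at the origin on the work surface. World frame = base frame: x ahead of the robot, y to its left, z up, the work surface at z = 0. Lengths are in mm, angles in rad, forces in N, time in s.
With the tool pointing down it reaches from about 275 to 825 mm from the base axis. Payload 4.9 kg.
Tool frame: the origin (TCP) lies midway between the tips of the shut fingers; the grasp point (between the pads) lies 19 mm behind it; x points along the fingers, y is the direction in which the jaws open and shut, and the axes are right-handed (so a half turn about x gives the same grasp; the last joint's range is limited). The gripper opens to 85 mm and grips with 20 to 120 N. Pads are 22 mm wide; open, the fingers measure 114 mm over their backs; the gripper's body (76 mm by 85 mm) begins 54 mm behind the grasp point. The pads swing forward as they close: fully open they stand 13 mm farther back than shut.
Start: joints at [-1.449, 0.326, -0.193, 1.052, 0, 1.437], TCP at [139.172, -532.118, 193.481] pointing down, gripper open.
Joint ranges: [-2.65, 2.65], [-0.97, 1.79], [-1.3, 1.35], [-1.93, 2.1], [-1.47, 1.37], [-3.14, 3.14]. Speed limits (rad/s): [2.57, 2.57, 3.14, 3.14, 3.14, 3.14].

### API

Orientations are given as a unit quaternion [x, y, z, w].
In Python, from station import * gives the robot as it stands.
- The arm moves only by the tool send_rows, never from a script. Its argument "plan" is a list of rows, each a list of 7 numbers: the shift along the tool's x, y, z in mm, then the turn, a rotation vector about the tool's x, y, z in degrees, then the opening, from 0 (shut) to 1 (fully open). In form: [[x, y, z, rx, ry, rz, fingers], ...]. A call has 1 to 10 rows; each row shifts and turns the commanded pose from where the row before left it, along the tool's axes as they then stand; what a row does not reach is not made up. A row lasts 1/12 s, in which the tool goes at most 41.7 mm and 7.16 degrees, less where a joint would pass 70% of its speed; a pose out of reach is approached as far as the arm can. A call is refused whole if a number of a shift passes 41.7 or a number of a turn 7.16, either way. A call with a gripper value outside its range is refused whole. The fingers move at their own pace and stop on an object; the grip force is fixed at half the most. Time passes only in rows, so rows that do not move let the fingers close. It gives the time, the measured TCP pose, the force and the opening at its end, in the units of the state.
- read_state(): the state, without advancing time (a new reading comes with each control period).
- snapshot(name): name is "side" or "top"; returns a dict with "color" (480x640x3 uint8, red, green, blue), "z_map" (480x640 float32, mm along the optical axis (not along the pixel's ray), 0 where there is no reading), "fovy" (degrees; the focal length in pixels is half the picture's height over the tangent of half this angle, whatever the lens; pixels are square), "cx", "cy" (the principal point, pixels), "k1" (the pictures are not rectified: a ray, as slopes to the right and down, at radius r is drawn at 1 + k1 r^2 times it, then the intrinsics apply), "view" (4x4, takes a point from world to camera coordinates). Camera axes: x right, y down, z forward; pixel columns grow to the right and rows downward; lengths in mm; the calibration is good to about 2 mm. A picture is of the moment at which its call begins.
- hand_in(): hands the job in, once; it reports no verdict.
Trained networks look in the newest picture that a camera, given by its name, has taken for a name from the list of things; names that differ only in an ending like _2 or _b are one class to them, and where a whole thing is asked for, a point or a joint stands for the part that bears it (a point fixed in the world has none). Each returns a list of dicts, best first, with "conf" (0 to 1); they miss things now and then, are a little off and sometimes report something else, mostly with a low value. They report only what shows in the picture. A call takes as long as a camera call. They do not tell look-alikes from the thing itself.
- outline_of(camera, target): "mask" (480x640 bool, what is visible of it).
- mark_of(camera, target): "xyz" ([x, y, z] in mm, in world coordinates, good to about 4 mm: a listed point, or the origin of a listed thing).
The state is a dict: "t": time; "joint_positions": joint angles; "joint_vel": joint speeds; "tau": joint torques, N m; "ee_pos": TCP position; "orientation": TCP orientation; "wrist_force": force on the tool from outside, world axes, zero at the start; "ft_torque": the same for the moment, N m; "width": opening from 0.0 (shut) to 1.0 (fully open).
Only numpy, scipy, OpenCV 4.12 (cv2) and the standard library are available. Lean on these libraries where they do the work, as an engineer would, in place of code of your own. Each camera call takes 0.05 s, during which the arm holds its last target.

## Working session

There is one attempt and no reset: what is moved stays moved. The work goes in short steps, Python scripts to look and compute and a tool call to move; the robot and the scene stay as the last step left them, time stands still between calls to the robot, and variables do not carry over. Pictures are saved under pics/ and viewed, and the job is handed in when it is done.

Besides the shell and the picture viewer there is one more tool, called after "Request:" by a JSON object that holds its "method" and its "body", one argument or row to a line. send_rows: Moves the arm, as the interface text tells. Its arguments: {"type":"object","properties":{"plan":{"type":"array"}},"required":["plan"]}

```bash
ls; mkdir -p pics; python3 - <<'E'
from station import *
import cv2,pickle
s=read_state();print({k:s[k] for k in('t','ee_pos','orientation','width')})
for n in('top','side'):
    d=snapshot(n);pickle.dump(d,open(n+'.pkl','wb'));cv2.imwrite(f'pics/{n}0.png',d['color'][:,:,::-1]);print(n,d['fovy'],d['cx'],d['cy'],d['k1'],d['view'].round(3).tolist())
    for t in('mid_95','mid_120','mid_145','mid_170','seat_a','seat_d','end_low','end_tall'):
        print(t,[(round(r['conf'],2),[round(v) for v in r['xyz']]) for r in mark_of(n,t)])
E
```

```text
pics
{'t': 0.0, 'ee_pos': array([ 139.10536171, -531.44194794,  192.70959669]), 'orientation': array([ 0.70133944,  0.09081231, -0.70132067,  0.08958483]), 'width': 1.0001033048327719}
top 54.361329019632294 320.1170086405865 242.1548328761258 -0.077046045025079 [[-0.139, -0.99, 0.002, 122.219], [-0.969, 0.136, -0.205, 488.645], [0.203, -0.031, -0.979, 868.713], [0.0, 0.0, 0.0, 1.0]]
mid_95 [(0.95, [513, 269, 16]), (0.89, [635, 268, 12]), (0.86, [631, 86, 16]), (0.79, [505, 82, 12]), (0.64, [486, 453, 12])]
mid_120 [(0.95, [513, 269, 16]), (0.89, [635, 268, 12]), (0.86, [631, 86, 16]), (0.79, [505, 82, 12]), (0.64, [486, 453, 12])]
mid_145 [(0.95, [513, 269, 16]), (0.89, [635, 268, 12]), (0.86, [631, 86, 16]), (0.79, [505, 82, 12]), (0.64, [486, 453, 12])]
mid_170 [(0.95, [513, 269, 16]), (0.89, [635, 268, 12]), (0.86, [631, 86, 16]), (0.79, [505, 82, 12]), (0.64, [486, 453, 12])]
seat_a [(0.94, [441, -304, 25]), (0.56, [535, -156, 33]), (0.56, [608, -159, 27])]
seat_d [(0.94, [441, -304, 25]), (0.56, [535, -156, 33]), (0.56, [608, -159, 27])]
end_low [(0.81, [401, -159, 5])]
end_tal
[... 393 characters left out ...]
0.85, [636, 267, 13]), (0.77, [633, 85, 11]), (0.72, [512, 267, 15]), (0.67, [481, 453, 8]), (0.66, [506, 78, 15])]
mid_145 [(0.85, [636, 267, 13]), (0.77, [633, 85, 11]), (0.72, [512, 267, 15]), (0.67, [481, 453, 8]), (0.66, [506, 78, 15])]
mid_170 [(0.85, [636, 267, 13]), (0.77, [633, 85, 11]), (0.72, [512, 267, 15]), (0.67, [481, 453, 8]), (0.66, [506, 78, 15])]
seat_a [(0.91, [674, -160, 30]), (0.87, [607, -159, 28]), (0.84, [535, -157, 29]), (0.69, [265, -215, 28]), (0.61, [466, -161, 30])]
seat_d [(0.91, [674, -160, 30]), (0.87, [607, -159, 28]), (0.84, [535, -157, 29]), (0.69, [265, -215, 28]), (0.61, [466, -161, 30])]
end_low [(0.65, [403, -160, 2])]
end_tall [(0.44, [738, -160, 2])]
```

View pics/top0.png

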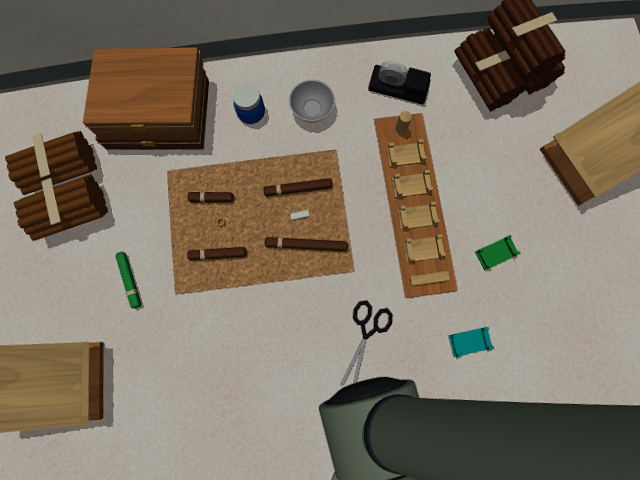

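View pics/side0.png

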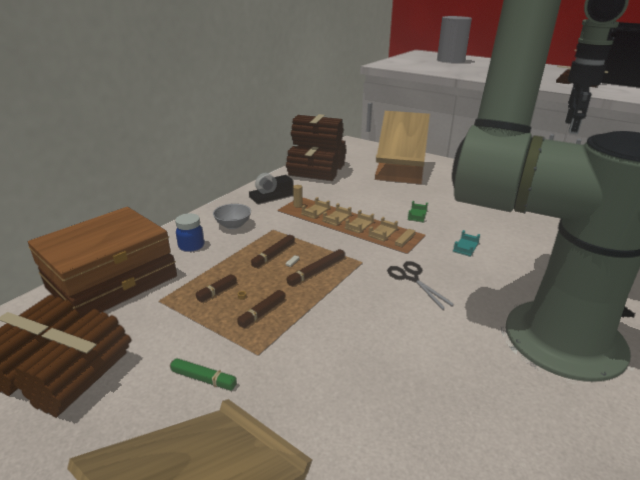

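Top view: the four mat cigars are at about (211,197) = 95, (217,253) = 120, (298,187) = 145 and (306,243) = 170. The row runs from the tall post at (404,123) to the low bar at (430,280). I'll now refine the poses from the masks and depth.

```bash
cat > h.py <<'E'
import numpy as np,cv2
def cloud(d):
    f=240/np.tan(np.radians(d['fovy']/2))
    v,u=np.mgrid[0:480,0:640]
    K=np.array([[f,0,d['cx']],[0,f,d['cy']],[0,0,1.]])
    p=cv2.undistortPoints(np.stack([u.ravel(),v.ravel()],1).astype(float)[:,None],K,np.array([d['k1'],0,0,0.]))[:,0]
    z=d['z_map'].ravel()
    c=np.c_[p*z[:,None],z]
    V=np.array(d['view']);w=(c-V[:3,3])@V[:3,:3]
    w[z<=0]=np.nan
    return w.reshape(480,640,3)
def rect(P):
    (c,s,a)=cv2.minAreaRect(P.astype(np.float32)[:,:2])
    if s[0]>s[1]: a-=90
    m=P[:,:2].mean(0);e,vec=np.linalg.eigh(np.cov((P[:,:2]-m).T));v=vec[:,1]*np.sign(vec[1,1])
    return np.round(c,1),np.round(sorted(s),1),'yaw of long axis from +y:',round(np.degrees(np.arctan2(-v[0],v[1])),1),'mean',m.round(1),len(P)
E
python3 - <<'E'
from station import *
from h import *
import pickle
for n in('top','side'):
    d=snapshot(n);W=cloud(d)
    for r in outline_of(n,'mid_95'):
        P=W[r['mask']];P=P[~np.isnan(P[:,0])]
        if len(P)<20: continue
        T=P[(P[:,2]>17)&(P[:,2]<29)]
        print(n,round(r['conf'],2),'zmed',np.percentile(P[:,2],[5,50,90]).round(1), rect(T) if len(T)>10 else '')
    # row
    for nm,lo,hi in(('lips',22,32),('post',50,75)):
        M=(W[...,2]>lo)&(W[...,2]<hi)&(W[...,0]>380)&(W[...,0]<770)&(W[...,1]>-215)&(W[...,1]<-105)
        P=W[M];print(nm,len(P))
        if nm=='post': print(P[:,:2].mean(0),P[:,:2].min(0),P[:,:2].max(0));continue
        for x in(466,536,606,676):
            Q=P[abs(P[:,0]-x)<30]
            if len(Q)>20: print(x,rect(Q),np.percentile(Q[:,2],[50,95]).round(1),Q[:,:2].min(0).round(1),Q[:,:2].max(0).round(1))
    M=(W[...,2]>13)&(W[...,2]<20)&(abs(W[...,0]-403)<25)&(abs(W[...,1]+160)<60);print('bar',rect(W[M]))
    M=(abs(W[...,0]-570)<205)&(abs(W[...,1]+160)<60)
    for t in('seat_a','end_low','end_tall'):
        print(n,t,[(round(r['conf'],2),np.round(r['xyz'],1).tolist()) for r in mark_of(n,t)])
    print([ (round(r['conf'],2),np.round(r['xyz'],1).tolist()) for r in mark_of(n,'mid_95')])
E
```

```text
Traceback (most recent call last):
  File "h.py", line 13, in rect
    (c,s,a)=cv2.minAreaRect(P.astype(np.float32)[:,:2])
            ~~~~~~~~~~~~~~~^^^^^^^^^^^^^^^^^^^^^^^^^^^^
cv2.error: OpenCV(4.12.0) /io/opencv/modules/imgproc/src/convhull.cpp:143: error: (-215:Assertion failed) total >= 0 && (depth == CV_32F || depth == CV_32S) in function 'convexHull'
```

```bash
sed -i 's/P.astype(np.float32)\[:,:2\]/np.ascontiguousarray(P[:,:2],dtype=np.float32)/' h.py
python3 - <<'E'
from station import *
from h import *
import pickle
for n in('top','side'):
    d=snapshot(n);W=cloud(d)
    for r in outline_of(n,'mid_95'):
        P=W[r['mask']];P=P[~np.isnan(P[:,0])]
        if len(P)<20: continue
        T=P[(P[:,2]>17)&(P[:,2]<29)]
        print(n,round(r['conf'],2),'zmed',np.percentile(P[:,2],[5,50,90]).round(1), rect(T) if len(T)>10 else '')
    for nm,lo,hi in(('lips',22,32),('post',50,75)):
        M=(W[...,2]>lo)&(W[...,2]<hi)&(W[...,0]>380)&(W[...,0]<770)&(W[...,1]>-215)&(W[...,1]<-105)
        P=W[M];print(nm,len(P))
        if nm=='post': print(P[:,:2].mean(0),P[:,:2].min(0),P[:,:2].max(0));continue
        for x in(466,536,606,676):
            Q=P[abs(P[:,0]-x)<30]
            if len(Q)>20: print(x,rect(Q),np.percentile(Q[:,2],[50,95]).round(1),Q[:,:2].min(0).round(1),Q[:,:2].max(0).round(1))
    M=(W[...,2]>13)&(W[...,2]<20)&(abs(W[...,0]-403)<25)&(abs(W[...,1]+160)<60);print('bar',rect(W[M]))
    for t in('seat_a','end_low','end_tall'):
        print(n,t,[(round(r['conf'],2),np.round(r['xyz'],1).tolist()) for r in mark_of(n,t)])
    print([ (round(r['conf'],2),np.round(r['xyz'],1).tolist()) for r in mark_of(n,'mid_95')])
E
```

```text
top 0.92 zmed [ 0.1 18.3 21.3] (array([486.2, 451.3]), array([ 20.3, 119.3]), 'yaw of long axis from +y:', np.float64(-77.3), 'mean', array([483.3, 451. ]), 452)
top 0.82 zmed [11.1 21.4 24.1] (array([631.2,  81. ]), array([ 20.6, 143.5]), 'yaw of long axis from +y:', np.float64(-0.0), 'mean', array([630.4,  80.9]), 601)
top 0.7 zmed [ 9.4 21.5 24. ] (array([635.6, 265.9]), array([20.3, 93.4]), 'yaw of long axis from +y:', np.float64(-8.3), 'mean', array([635.4, 265.6]), 413)
top 0.57 zmed [12.6 21.6 24. ] (array([508.,  80.]), array([ 20.4, 169.3]), 'yaw of long axis from +y:', np.float64(-11.0), 'mean', array([507.4,  79.5]), 770)
top 0.55 zmed [ 2.9 21.3 23.9] (array([513.8, 264.8]), array([ 21.2, 119.3]), 'yaw of long axis from +y:', np.float64(-4.1), 'mean', array([513.6, 264.5]), 565)
lips 336
466 (array([ 465.7, -157.4]), array([43.8, 75.1]), 'yaw of long axis from +y:', np.float64(-4.5), 'mean', array([ 465.2, -158.1]), 77) [26.5 29. ] [ 443.3 -195.2] [ 487.9 -119.9]
536 (array([ 536.1, -157.6]), array([44.1, 75.2]), 'yaw of long axis from +y:', np.float64(2.3), 'mean', array
[... 2496 characters left out ...]
oat64(4.2), 'mean', array([ 675.4, -156.5]), 66) [25.1 30.8] [ 652.6 -198.9] [ 702.  -116.8]
post 72
[ 734.11261632 -153.04053585] [ 723.87899875 -168.7039022 ] [ 749.56313549 -140.9905036 ]
bar (array([ 403.9, -156.2]), array([21.4, 84.5]), 'yaw of long axis from +y:', np.float64(-0.4), 'mean', array([ 402.9, -152.4]), 143)
side seat_a [(0.85, [536.7, -157.1, 29.7]), (0.85, [433.5, -310.3, 28.4]), (0.79, [266.2, -217.3, 29.3]), (0.66, [468.3, -162.9, 27.7])]
side end_low [(0.69, [403.0, -158.1, 5.0])]
side end_tall [(0.56, [734.7, -155.8, 3.7])]
[(0.97, [485.4, 455.3, 9.8]), (0.96, [638.3, 267.1, 14.9]), (0.95, [513.7, 265.6, 16.0]), (0.81, [506.2, 77.0, 16.6]), (0.69, [632.0, 84.1, 12.1])]
```

Row axis is along world x with seats at x ≈ 466/536/606.5/677 and y ≈ -158, and the low bar is at small x. First I'll square the tool so its jaws lie along world x.

Request:
{"method": "send_rows", "body": {
  "plan": [
    [0,0,0,-7,0,0,0.7],
    [0,0,0,-7,0,0,0.7],
    [0,0,0,-7,0,0,0.7],
    [0,0,0,-7,0,0,0.7],
    [0,0,0,-7,0,0,0.7],
    [0,0,0,-7,0,0,0.7],
    [0,0,0,-7,0,0,0.7],
    [0,0,0,-7,0,0,0.7],
    [0,0,0,-7,0,0,0.7],
    [0,0,0,-7,0,0,0.7]
  ]
}}

```text
t: 2.43
ee_pos: [139.2, -532.1, 193.5]
orientation: [0.521, 0.478, -0.521, 0.478]
wrist_force: [-0.3, 0.6, 0.3]
width: 0.702
```

Request:
{"method": "send_rows", "body": {
  "plan": [
    [0,0,0,-5.3,0,0,0.7],
    [0,0,0,0,0,0,0.7]
  ]
}}

```text
t: 2.6
ee_pos: [139.2, -532.1, 193.5]
orientation: [0.5, 0.5, -0.5, 0.5]
wrist_force: [0.4, 0.4, 0.6]
width: 0.702
```

```bash
cat > st.py <<'E'
from station import *
import numpy as np
from scipy.spatial.transform import Rotation as R
s=read_state();M=R.from_quat(s['orientation']).as_matrix()
print('t',round(s['t'],2),'p',np.round(s['ee_pos'],1),'toolx',M[:,0].round(3),'yaw',round(np.degrees(np.arctan2(M[1,1],M[0,1])),2),'q',np.round(s['joint_positions'],2),'F',np.round(s['wrist_force'],1),'w',round(s['width'],3))
E
python3 st.py
```

```text
t 2.6 p [ 139.2 -532.1  193.5] toolx [ 0.  0. -1.] yaw 0.04 q [-1.45  0.33 -0.19  1.05  0.    0.12] F [0.4 0.4 0.6] w 0.702
```

Request:
{"method": "send_rows", "body": {
  "plan": [
    [0,20,-33,0,0,0,0.7],
    [0,20,-33,0,0,0,0.7],
    [0,20,-33,0,0,0,0.7],
    [0,20,-33,0,0,0,0.7],
    [0,20,-33,0,0,0,0.7],
    [0,20,-33,0,0,0,0.7],
    [0,20,-33,0,0,0,0.7],
    [0,20,-33,0,0,0,0.7],
    [0,20,-33,0,0,0,0.7],
    [0,20,-33,0,0,0,0.7]
  ]
}}

```text
t: 3.43
ee_pos: [340.1, -200.7, 193.8]
orientation: [0.501, 0.499, -0.501, 0.499]
wrist_force: [1.3, -0.4, -0.8]
width: 0.7
```

Request:
{"method": "send_rows", "body": {
  "plan": [
    [0,20,-33,0,0,0,0.7],
    [0,20,-33,0,0,0,0.7],
    [0,20,-33,0,0,0,0.7],
    [0,20,-33,0,0,0,0.7],
    [0,20,-33,0,0,0,0.7],
    [0,20,-33,0,0,0,0.7],
    [0,20,-33,0,0,0,0.7],
    [0,20,-33,0,0,0,0.7],
    [0,20,-33,0,0,0,0.7],
    [0,20,-33,0,0,0,0.7]
  ]
}}

```text
t: 4.27
ee_pos: [540.4, 129.6, 193.5]
orientation: [0.501, 0.499, -0.501, 0.499]
wrist_force: [0.6, -0.9, 0.6]
width: 0.7
```

Request:
{"method": "send_rows", "body": {
  "plan": [
    [0,24,-35,0,0,0,0.7],
    [0,24,-35,0,0,0,0.7],
    [0,24,-35,0,0,0,0.7],
    [0,24,-35,0,0,0,0.7],
    [0,0,0,4.2,0,0,0.7],
    [0,0,0,4.2,0,0,0.7],
    [0,0,0,0,0,0,0.7]
  ]
}}

```text
t: 4.85
ee_pos: [634.0, 265.8, 192.2]
orientation: [-0.535, -0.461, 0.536, -0.461]
wrist_force: [-0.1, 0.3, 0.5]
width: 0.7
```

Request:
{"method": "send_rows", "body": {
  "plan": [
    [35,0,0,0,0,0,0.7],
    [35,0,0,0,0,0,0.7],
    [35,0,0,0,0,0,0.7],
    [35,0,0,0,0,0,0.7],
    [20,0,0,0,0,0,0.7],
    [14,0,0,0,0,0,0.7],
    [8,0,0,0,0,0,0.7],
    [4,0,0,0,0,0,0.7],
    [0,0,0,0,0,0,0.7]
  ]
}}

```text
t: 5.6
ee_pos: [633.9, 264.6, 7.3]
orientation: [-0.535, -0.462, 0.536, -0.462]
wrist_force: [0.2, 0.3, 0.3]
width: 0.701
```

```bash
cat > pic.py <<'E'
from station import *
import cv2,sys
cs=[]
for n in('side','top'):
    d=snapshot(n);cs.append(d['color'][:,:,::-1])
x,y,x2,y2=map(int,sys.argv[2:6]);X,Y,X2,Y2=map(int,sys.argv[6:10])
a=cv2.resize(cs[0][y:y2,x:x2],(400,400*(y2-y)//(x2-x)));b=cv2.resize(cs[1][Y:Y2,X:X2],(400,400*(Y2-Y)//(X2-X)))
h=max(a.shape[0],b.shape[0]);p=lambda i:cv2.copyMakeBorder(i,0,h-i.shape[0],0,0,0)
cv2.imwrite(f'pics/{sys.argv[1]}.png',cv2.hconcat([p(a),p(b)]))
E
python3 pic.py p1 120 150 420 400 120 80 420 330; python3 st.py
```

```text
t 5.7 p [635.  265.1   8.9] toolx [ 0.002  0.001 -1.   ] yaw -8.45 q [ 0.29  0.73 -0.01  0.83  0.    2.01] F [-1.2  0.2  0.2] w 0.7
```

View pics/p1.png

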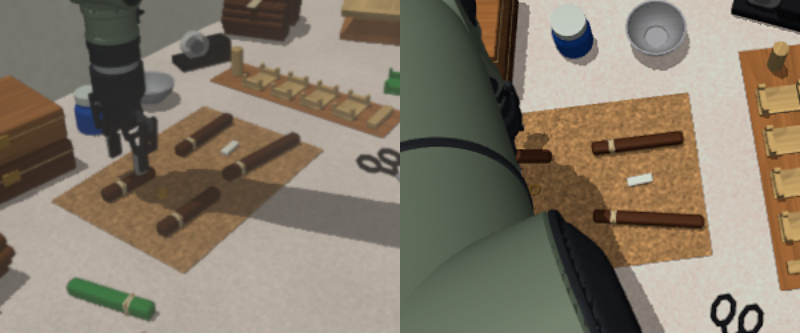

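Side view: the fingers straddle the 95 cigar at its middle (crop pixel about (135,175)). Next I close and lift.

Request:
{"method": "send_rows", "body": {
  "plan": [
    [1,0,0,0,0,0,0],
    [0,0,0,0,0,0,0],
    [0,0,0,0,0,0,0],
    [0,0,0,0,0,0,0],
    [0,0,0,0,0,0,0],
    [0,0,0,0,0,0,0],
    [0,0,0,0,0,0,0],
    [0,0,0,0,0,0,0]
  ]
}}

```text
t: 6.37
ee_pos: [634.0, 265.0, 6.5]
orientation: [-0.535, -0.462, 0.535, -0.462]
wrist_force: [-0.1, -1.0, 0.1]
width: 0.003
```

Request:
{"method": "send_rows", "body": {
  "plan": [
    [-15,0,0,0,0,0,0],
    [-25,0,0,0,0,0,0],
    [-35,0,0,0,0,0,0],
    [-35,0,0,0,0,0,0],
    [-15,0,0,-4.2,0,0,0],
    [0,0,0,-4.2,0,0,0],
    [0,0,0,0,0,0,0]
  ]
}}

```text
t: 6.95
ee_pos: [635.2, 265.3, 133.5]
orientation: [0.501, 0.5, -0.499, 0.501]
wrist_force: [0.2, 0.4, -0.1]
width: 0.002
```

```bash
python3 pic.py p2 120 150 420 400 120 80 420 330; python3 st.py
```

```text
t 7.05 p [633.6 264.8 131. ] toolx [-0.001 -0.    -1.   ] yaw -0.15 q [0.29 0.62 0.12 1.07 0.   1.86] F [-0.2  0.3 -1.2] w 0.001
```

View pics/p2.png

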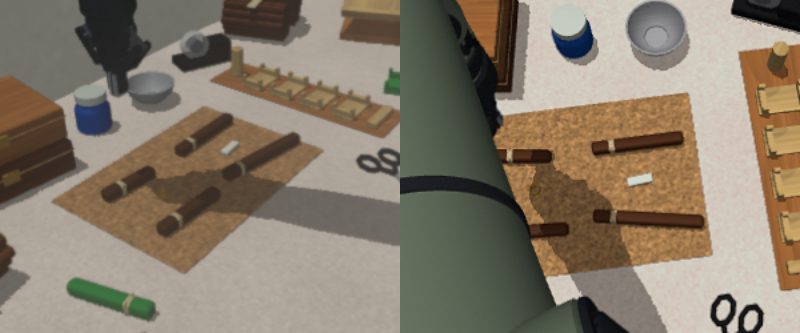

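The gripper shut on nothing and the cigar looks unmoved. I'll check where the fingertips really appear against the reported TCP.

```bash
cat >> h.py <<'E'
def proj(d,p):
    f=240/np.tan(np.radians(d['fovy']/2));V=np.array(d['view']);c=V[:3,:3]@np.array(p,float)+V[:3,3];m=c[:2]/c[2];m=m*(1+d['k1']*(m@m));return m*f+[d['cx'],d['cy']]
E
python3 - <<'E'
from station import *
from h import *
d=snapshot('side');s=read_state();p=s['ee_pos'];u=proj(d,p);print(p,u)
W=cloud(d)
M=(abs(W[...,0]-p[0])<80)&(abs(W[...,1]-p[1])<80)&(W[...,2]>90)
P=W[M]
for z in range(90,300,10):
    Q=P[(P[:,2]>=z)&(P[:,2]<z+10)]
    if len(Q):print(z,len(Q),Q.mean(0).round(1),Q.min(0).round(0),Q.max(0).round(0))
im=d['color'][:,:,::-1].copy();c=im[130:260,120:290];c=cv2.resize(c,None,fx=4,fy=4,interpolation=cv2.INTER_NEAREST);q=((u-[120,130])*4).astype(int);cv2.circle(c,tuple(map(int,q)),5,(0,0,255),1);
for t in [(635.3,266.8,13)]:
    q=((proj(d,t)-[120,130])*4).astype(int);cv2.circle(c,tuple(map(int,q)),5,(0,255,0),1)
cv2.imwrite('pics/p3.png',c)
for r in outline_of('side','mid_95'):
    P=W[r['mask']];T=P[(P[:,2]>17)&(P[:,2]<29)];print(rect(T))
E
```

```text
[633.29651544 264.72757624 130.47278244] [212.80644221 239.26686482]
160 2 [628.  265.1 169.7] [627. 258. 170.] [628. 272. 170.]
170 44 [628.9 272.8 175.7] [620. 260. 170.] [641. 279. 180.]
180 71 [627.3 272.4 185. ] [617. 260. 180.] [646. 279. 190.]
190 73 [627.7 271.7 195.1] [619. 259. 190.] [648. 279. 200.]
200 63 [628.9 273.6 204.4] [618. 259. 200.] [650. 279. 210.]
210 88 [629.8 275.8 216.2] [600. 252. 211.] [662. 281. 220.]
220 173 [628.8 274.5 224.7] [594. 255. 220.] [672. 281. 230.]
230 191 [626.8 274.7 235.8] [585. 254. 230.] [683. 286. 240.]
240 209 [630.2 276.  245.1] [578. 254. 240.] [689. 285. 250.]
250 263 [623.1 276.1 255.5] [571. 254. 250.] [697. 286. 260.]
260 261 [617.2 275.6 264.6] [571. 255. 260.] [696. 288. 270.]
270 237 [622.5 277.2 275.2] [586. 259. 270.] [672. 288. 280.]
280 159 [615.4 274.1 284.2] [591. 257. 280.] [673. 279. 290.]
290 97 [604.1 277.3 295.7] [594. 255. 290.] [635. 303. 300.]
(array([512.7, 267. ]), array([ 22.3, 120.1]), 'yaw of long axis from +y:', np.float64(-4.3), 'mean', array([511.7, 271.4]), 460)
(array([630.1,  84. ]), array([ 21.9, 146.4]), 'yaw of long axis from +y:', np.float64(-0.4), 'mean', array([628.5,  90.3]), 340)
(array([635.1, 268.3]), array([22. , 96.7]), 'yaw of long axis from +y:', np.float64(-8.6), 'mean', array([633.3, 272.6]), 321)
(array([485.5, 454. ]), array([ 20.9, 120.9]), 'yaw of long axis from +y:', np.float64(-77.3), 'mean', array([484. , 455.6]), 622)
(array([508.4,  85. ]), array([ 22.6, 169.2]), 'yaw of long axis from +y:', np.float64(-11.3), 'mean', array([506.9,  90.3]), 457)
```

View pics/p3.png

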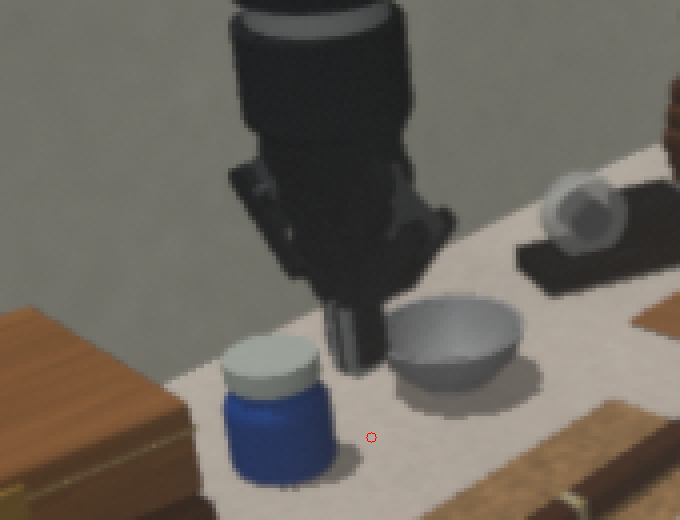

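The picture shows the shut fingertips near (209,222), well above the reported TCP's projection at (213,239). The depth cloud puts the tips at about z = 170 where the TCP reads 131, so I'll check this against the tool geometry with a second view.

```bash
python3 - <<'E'
from station import *
from h import *
import pickle
d=snapshot('side');p=read_state()['ee_pos']
for dz in(0,10,20,30,38,40,45): print(dz,proj(d,p+[0,0,dz]).round(1))
d0=pickle.load(open('side.pkl','rb'));p0=[139.2,-532.1,193.5]
for dz in(0,13,40,53):print(dz,proj(d0,[p0[0],p0[1],p0[2]+dz]).round(1))
c=d0['color'][60:180,540:640,::-1];cv2.imwrite('pics/p4.png',cv2.resize(c,None,fx=5,fy=5,interpolation=cv2.INTER_NEAREST))
c=d['color'][180:260,170:270,::-1];c=np.clip(c.astype(float)*2.5,0,255).astype(np.uint8);cv2.imwrite('pics/p5.png',cv2.resize(c,None,fx=7,fy=7,interpolation=cv2.INTER_NEAREST))
print(d['z_map'][200:250:2,209].round(0))
E
```

```text
0 [212.8 239.4]
10 [212.3 235. ]
20 [211.8 230.5]
30 [211.2 226. ]
38 [210.8 222.4]
40 [210.7 221.4]
45 [210.4 219.2]
0 [565.8 147.7]
13 [567.1 142.9]
40 [569.9 132.8]
53 [571.3 127.9]
[ 870.  871.  871.  874.  881.  883.  887.  889.  891.  897.  895.  895.
  896. 1248. 1233. 1224. 1215. 1210. 1200. 1187. 1184. 1171. 1165. 1160.
 1147.]
```

View pics/p4.png

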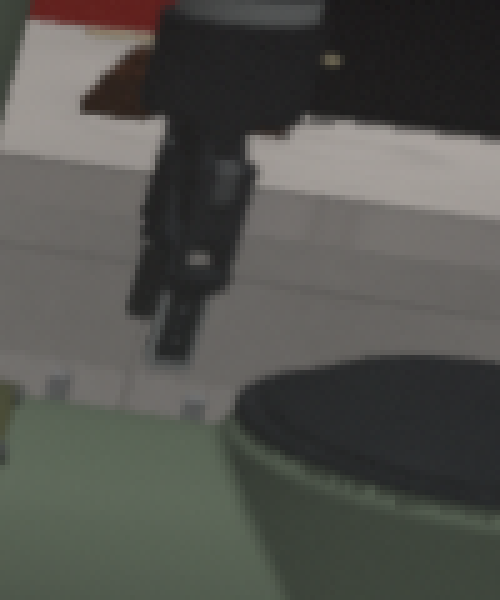

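View pics/p5.png

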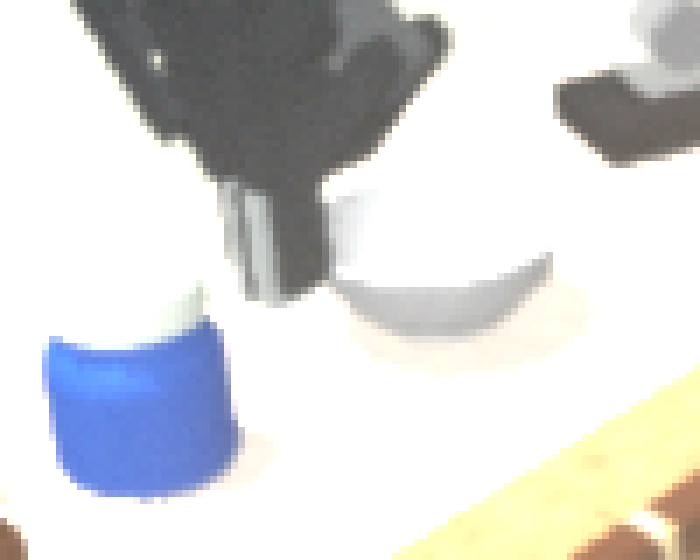

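Both views agree: sideways the tips match the reported TCP, but the real tips sit about 39 mm higher (shut) than it reads. I'll allow for that, descending in steps and watching the force.

Request:
{"method": "send_rows", "body": {
  "plan": [
    [10,0,0,4.2,0,0,0.7],
    [20,0,0,4.2,0,0,0.7],
    [30,0,0,0,0,0,0.7],
    [30,0,0,0,0,0,0.7],
    [25,0,0,0,0,0,0.7],
    [15,0,0,0,0,0,0.7],
    [10,0,0,0,0,0,0.7],
    [6,0,0,0,0,0,0.7],
    [0,0,0,0,0,0,0.7]
  ]
}}

```text
t: 7.95
ee_pos: [633.1, 264.6, -16.0]
orientation: [-0.535, -0.462, 0.536, -0.461]
wrist_force: [0.4, 0.3, -0.7]
width: 0.702
```

Request:
{"method": "send_rows", "body": {
  "plan": [
    [3,0,0,0,0,0,0.7],
    [3,0,0,0,0,0,0.7],
    [3,0,0,0,0,0,0.7],
    [3,0,0,0,0,0,0.7],
    [2,0,0,0,0,0,0.7],
    [0,0,0,0,0,0,0.7]
  ]
}}

```text
t: 8.45
ee_pos: [633.8, 264.8, -28.8]
orientation: [-0.535, -0.462, 0.536, -0.462]
wrist_force: [0.0, 0.3, -0.2]
width: 0.702
```

```bash
python3 pic.py p6 160 200 260 300 120 80 420 330; python3 st.py
```

```text
t 8.55 p [634.1 264.9 -28.5] toolx [ 0. -0. -1.] yaw -8.45 q [ 0.29  0.77 -0.04  0.76 -0.    2.01] F [-0.2  0.8 -1. ] w 0.7
```

View pics/p6.png

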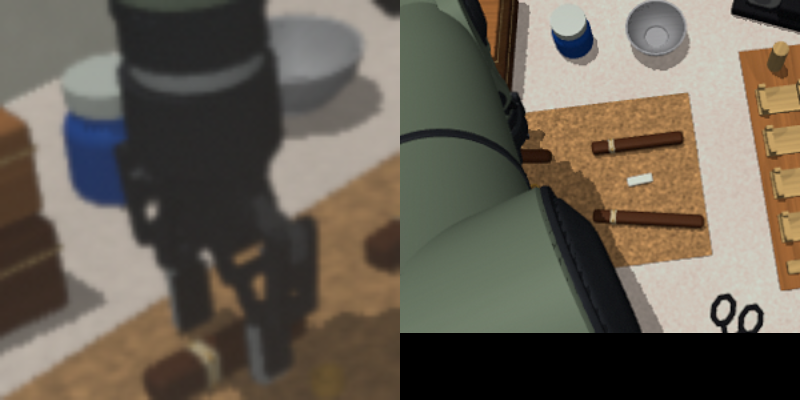

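Now the two fingers straddle the cigar properly, with the band to the left of the fingers. Closing.

Request:
{"method": "send_rows", "body": {
  "plan": [
    [1,0,0,0,0,0,0],
    [0,0,0,0,0,0,0],
    [0,0,0,0,0,0,0],
    [0,0,0,0,0,0,0],
    [0,0,0,0,0,0,0],
    [0,0,0,0,0,0,0]
  ]
}}

```text
t: 9.05
ee_pos: [634.3, 265.1, -29.2]
orientation: [0.536, 0.462, -0.535, 0.462]
wrist_force: [-0.3, 1.4, 2.5]
width: 0.213
```

Request:
{"method": "send_rows", "body": {
  "plan": [
    [-15,0,0,0,0,0,0],
    [-25,0,0,0,0,0,0],
    [-35,0,0,0,0,0,0],
    [-35,0,0,0,0,0,0],
    [-10,0,0,-4.2,0,0,0],
    [0,0,0,-4.2,0,0,0],
    [0,0,0,0,0,0,0]
  ]
}}

```text
t: 9.63
ee_pos: [634.9, 265.2, 92.0]
orientation: [0.501, 0.5, -0.499, 0.501]
wrist_force: [-0.7, 0.1, -0.4]
width: 0.215
```

```bash
python3 pic.py p7 160 170 260 270 120 80 420 330; python3 st.py
```

```text
t 9.73 p [633.5 264.8  89.9] toolx [-0.001 -0.    -1.   ] yaw -0.15 q [0.29 0.65 0.07 0.99 0.   1.86] F [-0.1  0.   1.2] w 0.217
```

View pics/p7.png

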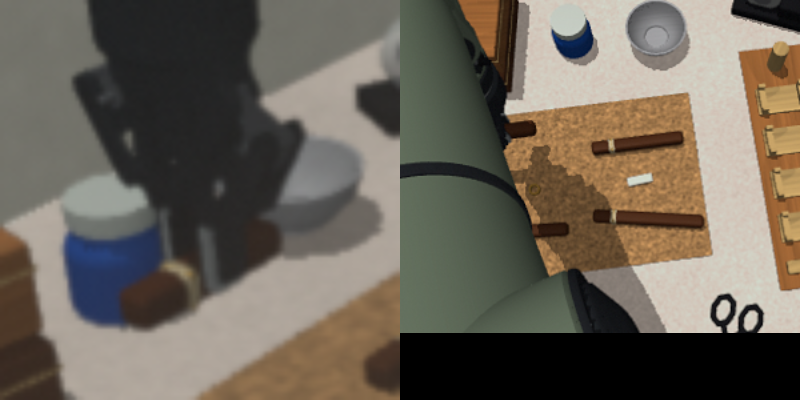

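Cigar 95 is held level (width 0.215). On to its cradle next to the low bar.

Request:
{"method": "send_rows", "body": {
  "plan": [
    [0,-10,25,0,0,0,0],
    [0,-14,36,0,0,0,0],
    [0,-14,36,0,0,0,0],
    [0,-14,36,0,0,0,0],
    [0,-14,36,0,0,0,0],
    [0,-14,36,0,0,0,0],
    [0,-14,36,0,0,0,0],
    [0,-14,36,0,0,0,0],
    [0,-14,36,0,0,0,0],
    [0,-14,36,0,0,0,0]
  ]
}}

```text
t: 10.57
ee_pos: [496.0, -85.2, 89.6]
orientation: [-0.5, -0.5, 0.501, -0.499]
wrist_force: [0.8, -0.2, -0.5]
width: 0.212
```

Request:
{"method": "send_rows", "body": {
  "plan": [
    [0,-14,36,0,0,0,0],
    [0,-12,28,0,0,0,0],
    [0,-7,12,0,0,0,0],
    [0,0,0,0,0,0,0],
    [30,0,0,0,0,0,0],
    [30,0,0,0,0,0,0],
    [20,0,0,0,0,0,0],
    [5,0,0,0,0,0,0],
    [0,0,0,0,0,0,0]
  ]
}}

```text
t: 11.32
ee_pos: [463.0, -158.2, 3.7]
orientation: [0.5, 0.502, -0.501, 0.498]
wrist_force: [0.0, 0.7, 0.3]
width: 0.212
```

```bash
python3 pic.py p8 260 150 440 270 360 100 480 310; python3 st.py
```

```text
t 11.42 p [ 465.3 -159.5    5.9] toolx [ 0.  0. -1.] yaw -0.02 q [-0.48  0.44 -0.58  0.55  0.    1.09] F [-0.3  1.2  0.5] w 0.218
```

View pics/p8.png

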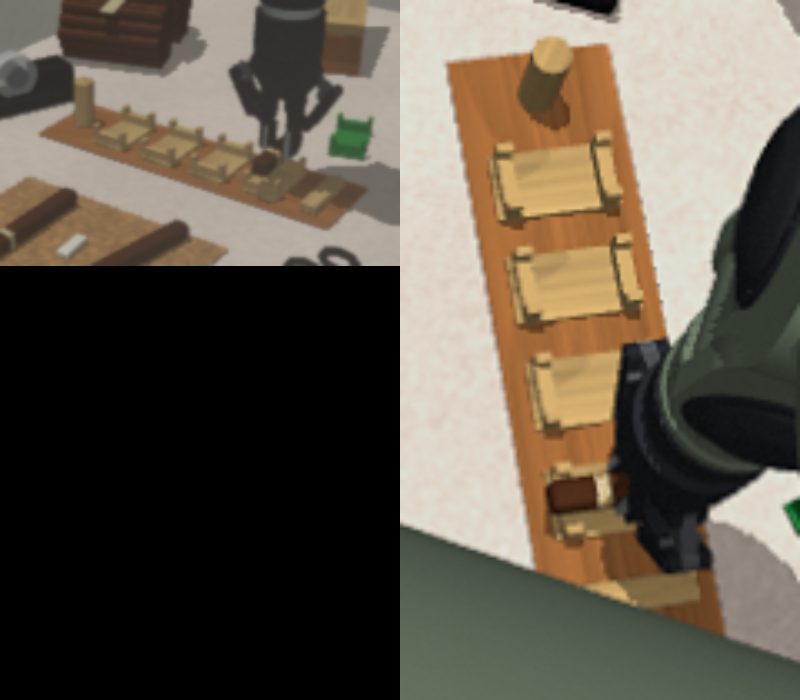

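The cigar hangs over cradle a (top crop (600,490)) and lies between the notches. Lower, release, lift.

Request:
{"method": "send_rows", "body": {
  "plan": [
    [6,0,0,0,0,0,0],
    [5,0,0,0,0,0,0],
    [3,0,0,0,0,0,0],
    [2,0,0,0,0,0,0],
    [1,0,0,0,0,0,0],
    [0,0,0,0,0,0,0]
  ]
}}

```text
t: 11.92
ee_pos: [464.6, -159.9, -11.6]
orientation: [-0.5, -0.5, 0.5, -0.5]
wrist_force: [0.2, -0.1, 0.6]
width: 0.218
```

Request:
{"method": "send_rows", "body": {
  "plan": [
    [0,0,0,0,0,0,0.4],
    [0,0,0,0,0,0,0.4],
    [0,0,0,0,0,0,0.4],
    [0,0,0,0,0,0,0.4],
    [-10,0,0,0,0,0,0.4],
    [-20,0,0,0,0,0,0.4],
    [-35,0,0,0,0,0,0.5],
    [-35,0,0,0,0,0,0.6],
    [0,0,0,0,0,0,0.7]
  ]
}}

```text
t: 12.67
ee_pos: [468.8, -161.9, 95.2]
orientation: [0.501, 0.496, -0.499, 0.503]
wrist_force: [1.8, -0.2, 0.1]
width: 0.699
```

```bash
python3 pic.py p9 260 150 440 270 360 100 480 310; python3 st.py
```

```text
t 12.77 p [ 466.3 -160.7   90.8] toolx [ 0.004 -0.002 -1.   ] yaw -0.04 q [-0.48  0.32 -0.49  0.75 -0.    1.09] F [-0.4  0.1 -0.5] w 0.7
```

View pics/p9.png

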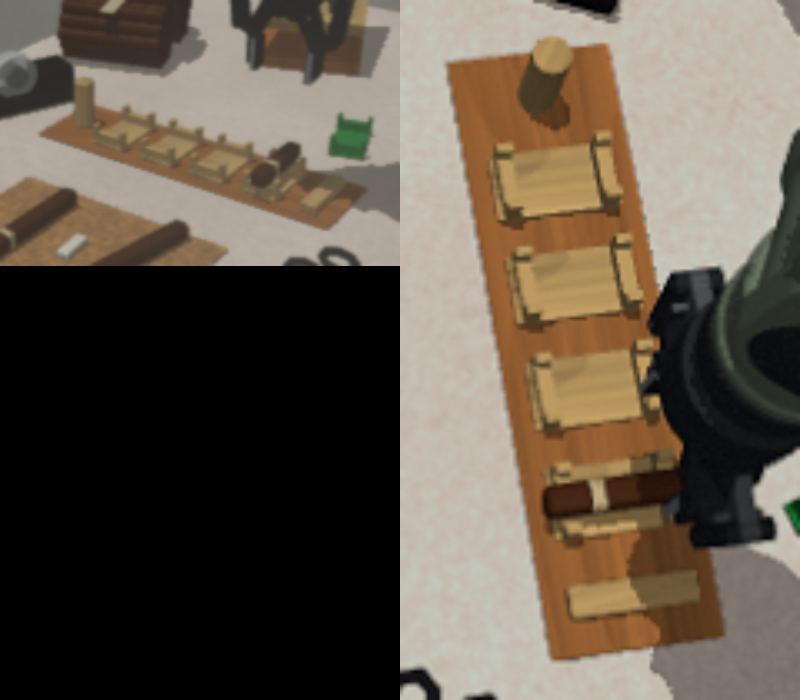

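Cigar 95 sits in cradle a's notches (top crop (610,490)). Next is the 120.

Request:
{"method": "send_rows", "body": {
  "plan": [
    [0,2,-20,0,0,0,0.7],
    [0,4,-38,0,0,0,0.7],
    [0,4,-38,0,0,0,0.7],
    [0,4,-38,0,0,0,0.7],
    [0,4,-38,0,0,0,0.7],
    [0,4,-38,0,0,0,0.7],
    [0,4,-38,0,0,0,0.7],
    [0,4,-38,0,0,0,0.7],
    [0,4,-38,0,0,0,0.7],
    [0,4,-38,0,0,0,0.7]
  ]
}}

```text
t: 13.6
ee_pos: [501.7, 203.7, 87.5]
orientation: [-0.499, -0.5, 0.501, -0.499]
wrist_force: [1.3, 0.4, 0.3]
width: 0.703
```

Request:
{"method": "send_rows", "body": {
  "plan": [
    [0,4,-38,0,0,0,0.7],
    [0,5,-25,4.2,0,0,0.7],
    [0,0,0,0,0,0,0.7],
    [25,0,0,0,0,0,0.7],
    [30,0,0,0,0,0,0.7],
    [20,0,0,0,0,0,0.7],
    [10,0,0,0,0,0,0.7],
    [0,0,0,0,0,0,0.7]
  ]
}}

```text
t: 14.27
ee_pos: [509.1, 263.3, 0.5]
orientation: [-0.516, -0.482, 0.52, -0.48]
wrist_force: [-0.6, -0.4, -0.1]
width: 0.7
```

```bash
python3 pic.py p10 200 190 340 330 120 80 420 330; python3 st.py
```

```text
t 14.37 p [511.9 264.5   3.5] toolx [-0.001 -0.    -1.   ] yaw -4.26 q [ 0.35  0.56 -0.35  0.65 -0.    1.99] F [-1.1 -0.6  0.1] w 0.695
```

View pics/p10.png

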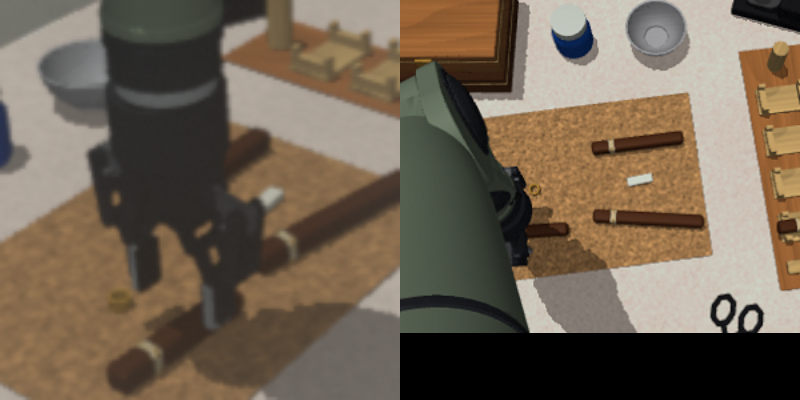

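Tips are still about 45 mm up and straddle it. Descend and close.

Request:
{"method": "send_rows", "body": {
  "plan": [
    [12,0,0,0,0,0,0.7],
    [8,0,0,0,0,0,0.7],
    [5,0,0,0,0,0,0.7],
    [4,0,0,0,0,0,0.7],
    [3,0,0,0,0,0,0.7],
    [1,0,0,0,0,0,0.7],
    [0,0,0,0,0,0,0.7]
  ]
}}

```text
t: 14.95
ee_pos: [512.0, 265.0, -29.5]
orientation: [-0.518, -0.481, 0.518, -0.481]
wrist_force: [-0.6, 0.9, 0.3]
width: 0.703
```

```bash
python3 pic.py p11 200 190 340 330 120 80 420 330; python3 st.py
```

```text
t 15.05 p [512.3 265.2 -29.2] toolx [ 0.  0. -1.] yaw -4.24 q [ 0.35  0.61 -0.38  0.58 -0.    1.99] F [-0.5 -1.3  0.6] w 0.7
```

View pics/p11.png

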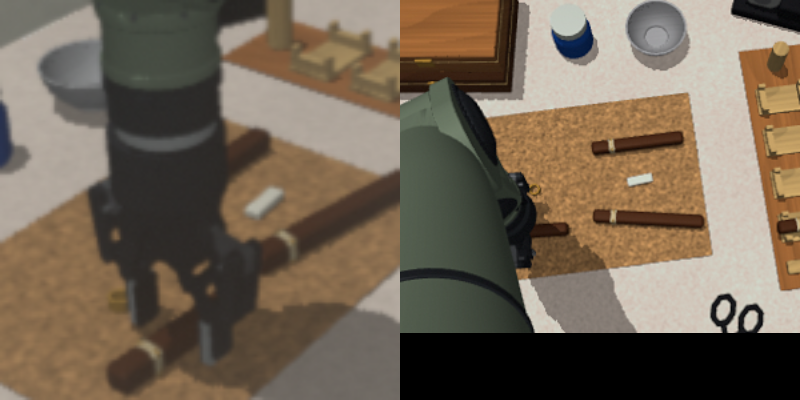

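Request:
{"method": "send_rows", "body": {
  "plan": [
    [0,0,0,0,0,0,0],
    [0,0,0,0,0,0,0],
    [0,0,0,0,0,0,0],
    [0,0,0,0,0,0,0],
    [0,0,0,0,0,0,0],
    [-15,0,0,0,0,0,0],
    [-35,0,0,0,0,0,0],
    [-35,0,0,0,0,0,0],
    [-35,0,0,-4.2,0,0,0],
    [0,0,0,0,0,0,0]
  ]
}}

```text
t: 15.88
ee_pos: [516.5, 266.8, 97.4]
orientation: [0.503, 0.499, -0.496, 0.502]
wrist_force: [1.1, 0.8, -0.0]
width: 0.218
```

Request:
{"method": "send_rows", "body": {
  "plan": [
    [0,1,20,0,0,0,0],
    [0,2,38,0,0,0,0],
    [0,2,38,0,0,0,0],
    [0,2,38,0,0,0,0],
    [0,2,38,0,0,0,0],
    [0,2,38,0,0,0,0],
    [0,2,38,0,0,0,0],
    [0,2,38,0,0,0,0],
    [0,2,38,0,0,0,0],
    [0,2,38,0,0,0,0]
  ]
}}

```text
t: 16.72
ee_pos: [530.5, -98.8, 90.3]
orientation: [0.5, 0.5, -0.5, 0.5]
wrist_force: [0.1, 2.0, -0.9]
width: 0.218
```

Request:
{"method": "send_rows", "body": {
  "plan": [
    [0,2,38,0,0,0,0],
    [0,2,25,0,0,0,0],
    [0,0,0,0,0,0,0],
    [0,0,0,0,0,0,0],
    [30,0,0,0,0,0,0],
    [30,0,0,0,0,0,0],
    [20,0,0,0,0,0,0],
    [5,0,0,0,0,0,0],
    [0,0,0,0,0,0,0]
  ]
}}

```text
t: 17.47
ee_pos: [533.0, -158.0, 3.9]
orientation: [0.499, 0.502, -0.5, 0.499]
wrist_force: [-0.6, -0.3, 0.1]
width: 0.213
```

```bash
python3 pic.py p12 260 150 440 270 360 100 480 310; python3 st.py
```

```text
t 17.57 p [ 535.4 -159.4    6.3] toolx [ 0.001 -0.    -1.   ] yaw 0.02 q [-0.42  0.53 -0.4   0.63  0.    1.15] F [-0.2 -0.5  0.7] w 0.217
```

View pics/p12.png

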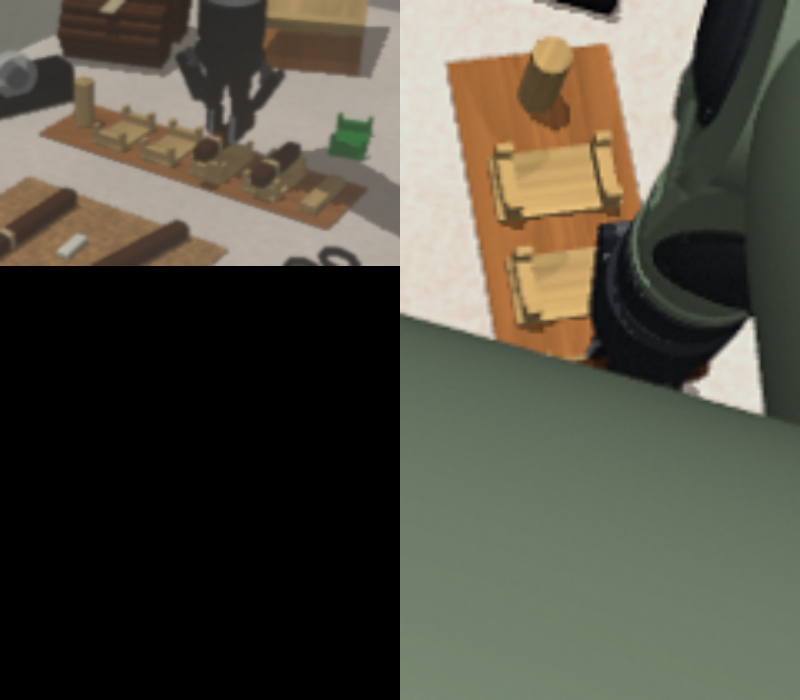

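Cigar 120 is above cradle b, straight. Lower, release, lift and go to the 145.

Request:
{"method": "send_rows", "body": {
  "plan": [
    [6,0,0,0,0,0,0],
    [5,0,0,0,0,0,0],
    [3,0,0,0,0,0,0],
    [2,0,0,0,0,0,0],
    [1,0,0,0,0,0,0],
    [0,0,0,0,0,0,0]
  ]
}}

```text
t: 18.07
ee_pos: [534.6, -160.0, -11.7]
orientation: [-0.5, -0.5, 0.5, -0.5]
wrist_force: [0.8, 0.4, -0.1]
width: 0.211
```

Request:
{"method": "send_rows", "body": {
  "plan": [
    [0,0,0,0,0,0,0.4],
    [0,0,0,0,0,0,0.4],
    [0,0,0,0,0,0,0.4],
    [0,0,0,0,0,0,0.4],
    [-10,0,0,0,0,0,0.4],
    [-20,0,0,0,0,0,0.4],
    [-35,0,0,0,0,0,0.5],
    [-35,0,0,0,0,0,0.6],
    [0,0,0,0,0,0,0.7]
  ]
}}

```text
t: 18.82
ee_pos: [539.2, -161.9, 95.8]
orientation: [0.502, 0.496, -0.499, 0.503]
wrist_force: [0.9, -0.4, 0.3]
width: 0.698
```

Request:
{"method": "send_rows", "body": {
  "plan": [
    [0,6,-16,0,0,0,0.7],
    [0,13,-33,0,0,0,0.7],
    [0,13,-33,0,0,0,0.7],
    [0,13,-33,0,0,0,0.7],
    [0,13,-33,0,0,0,0.7],
    [0,13,-33,0,0,0,0.7],
    [0,13,-33,0,0,0,0.7],
    [0,11,-27,0,0,0,0.7],
    [0,0,0,0,0,0,0.7],
    [0,0,0,0,0,0,0.7]
  ]
}}

```text
t: 19.65
ee_pos: [630.2, 82.5, 88.8]
orientation: [0.5, 0.5, -0.499, 0.501]
wrist_force: [0.0, -0.1, 0.0]
width: 0.702
```

Request:
{"method": "send_rows", "body": {
  "plan": [
    [25,0,0,0,0,0,0.7],
    [30,0,0,0,0,0,0.7],
    [20,0,0,0,0,0,0.7],
    [10,0,0,0,0,0,0.7],
    [0,0,0,0,0,0,0.7],
    [0,0,0,0,0,0,0.7]
  ]
}}

```text
t: 20.15
ee_pos: [629.8, 80.0, 3.9]
orientation: [-0.5, -0.5, 0.501, -0.499]
wrist_force: [0.3, 0.1, -0.0]
width: 0.7
```

```bash
python3 pic.py p13 200 160 420 280 120 80 480 330; python3 st.py
```

```text
t 20.25 p [631.3  80.5   5.2] toolx [ 0.003 -0.    -1.   ] yaw -0.08 q [ 0.01  0.65 -0.18  0.74 -0.    1.58] F [-0.3  0.   1.3] w 0.699
```

View pics/p13.png

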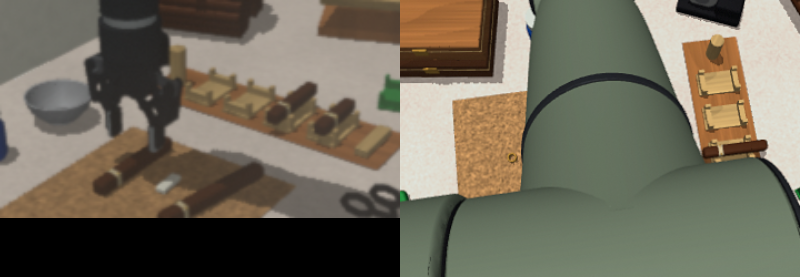

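Two are placed; the fingers straddle the 145's middle. Descend, close, lift, carry to cradle c.

Request:
{"method": "send_rows", "body": {
  "plan": [
    [12,0,0,0,0,0,0.7],
    [8,0,0,0,0,0,0.7],
    [6,0,0,0,0,0,0.7],
    [4,0,0,0,0,0,0.7],
    [3,0,0,0,0,0,0.7],
    [1,0,0,0,0,0,0.7],
    [0,0,0,0,0,0,0.7]
  ]
}}

```text
t: 20.83
ee_pos: [629.7, 81.0, -30.9]
orientation: [-0.5, -0.5, 0.5, -0.5]
wrist_force: [0.5, 0.4, 0.4]
width: 0.7
```

Request:
{"method": "send_rows", "body": {
  "plan": [
    [0,0,0,0,0,0,0],
    [0,0,0,0,0,0,0],
    [0,0,0,0,0,0,0],
    [0,0,0,0,0,0,0],
    [0,0,0,0,0,0,0],
    [-15,0,0,0,0,0,0],
    [-35,0,0,0,0,0,0],
    [-35,0,0,0,0,0,0],
    [-35,0,0,0,0,0,0],
    [0,0,0,0,0,0,0]
  ]
}}

```text
t: 21.67
ee_pos: [634.9, 81.1, 97.2]
orientation: [0.503, 0.497, -0.497, 0.503]
wrist_force: [1.0, 0.5, 0.9]
width: 0.213
```

Request:
{"method": "send_rows", "body": {
  "plan": [
    [0,-2,16,0,0,0,0],
    [0,-3,36,0,0,0,0],
    [0,-4,36,0,0,0,0],
    [0,-4,36,0,0,0,0],
    [0,-4,36,0,0,0,0],
    [0,-4,36,0,0,0,0],
    [0,-4,30,0,0,0,0],
    [0,0,14,0,0,0,0],
    [0,0,0,0,0,0,0],
    [0,0,0,0,0,0,0]
  ]
}}

```text
t: 22.5
ee_pos: [604.6, -159.2, 89.2]
orientation: [0.501, 0.5, -0.5, 0.499]
wrist_force: [0.4, 0.5, 0.2]
width: 0.216
```

Request:
{"method": "send_rows", "body": {
  "plan": [
    [30,0,0,0,0,0,0],
    [30,0,0,0,0,0,0],
    [20,0,0,0,0,0,0],
    [5,0,0,0,0,0,0],
    [0,0,0,0,0,0,0],
    [0,0,0,0,0,0,0]
  ]
}}

```text
t: 23.0
ee_pos: [605.4, -158.0, 5.2]
orientation: [0.5, 0.5, -0.5, 0.5]
wrist_force: [-0.0, -0.2, -0.1]
width: 0.222
```

```bash
python3 pic.py p14 260 150 440 270 360 100 480 310; python3 st.py
```

```text
t 23.1 p [ 606.3 -158.9    6.3] toolx [ 0.003 -0.001 -1.   ] yaw 0.01 q [-0.37  0.63 -0.21  0.72  0.    1.2 ] F [ 0.  -0.6  0.2] w 0.215
```

View pics/p14.png

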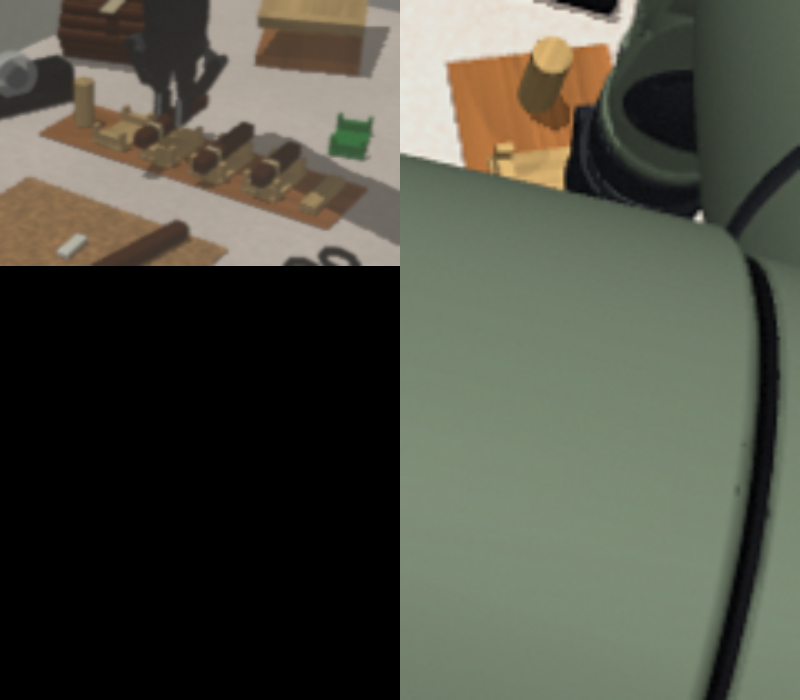

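Cigar 145 is above cradle c. Lower, release, lift and go to the 170.

Request:
{"method": "send_rows", "body": {
  "plan": [
    [6,0,0,0,0,0,0],
    [5,0,0,0,0,0,0],
    [3,0,0,0,0,0,0],
    [2,0,0,0,0,0,0],
    [2,0,0,0,0,0,0],
    [0,0,0,0,0,0,0]
  ]
}}

```text
t: 23.6
ee_pos: [604.5, -159.0, -12.9]
orientation: [-0.5, -0.5, 0.5, -0.5]
wrist_force: [-1.5, 1.2, 6.4]
width: 0.211
```

Request:
{"method": "send_rows", "body": {
  "plan": [
    [0,0,0,0,0,0,0.4],
    [0,0,0,0,0,0,0.4],
    [0,0,0,0,0,0,0.4],
    [0,0,0,0,0,0,0.4],
    [-10,0,0,0,0,0,0.4],
    [-20,0,0,0,0,0,0.4],
    [-35,0,0,0,0,0,0.5],
    [-37,0,0,0,0,0,0.6],
    [0,0,0,0,0,0,0.7]
  ]
}}

```text
t: 24.35
ee_pos: [609.6, -160.9, 96.8]
orientation: [0.502, 0.496, -0.498, 0.504]
wrist_force: [1.3, -1.0, 0.6]
width: 0.694
```

Request:
{"method": "send_rows", "body": {
  "plan": [
    [0,-6,0,0,0,0,0.7],
    [0,-13,-34,0,0,0,0.7],
    [0,-13,-34,0,0,0,0.7],
    [0,-13,-34,0,0,0,0.7],
    [0,-13,-34,0,0,0,0.7],
    [0,-13,-34,0,0,0,0.7],
    [0,-13,-34,0,0,0,0.7],
    [0,-14.5,-34.5,5.6,0,0,0.7],
    [0,0,0,5.6,0,0,0.7],
    [0,0,0,0,0,0,0.7]
  ]
}}

```text
t: 25.18
ee_pos: [504.0, 81.2, 87.7]
orientation: [-0.545, -0.45, 0.547, -0.449]
wrist_force: [-0.1, -0.6, -0.2]
width: 0.704
```

Request:
{"method": "send_rows", "body": {
  "plan": [
    [25,0,0,0,0,0,0.7],
    [30,0,0,0,0,0,0.7],
    [20,0,0,0,0,0,0.7],
    [10,0,0,0,0,0,0.7],
    [0,0,0,0,0,0,0.7],
    [0,0,0,0,0,0,0.7]
  ]
}}

```text
t: 25.68
ee_pos: [506.2, 78.9, 3.3]
orientation: [-0.546, -0.449, 0.547, -0.448]
wrist_force: [-0.3, -0.5, 0.7]
width: 0.705
```

```bash
python3 pic.py p15 220 160 440 310 120 80 480 330; python3 st.py
```

```text
t 25.78 p [507.6  79.2   4.5] toolx [ 0.002 -0.    -1.   ] yaw -11.25 q [ 0.01  0.47 -0.53  0.57 -0.    1.78] F [-0.4  0.   0.6] w 0.703
```

View pics/p15.png

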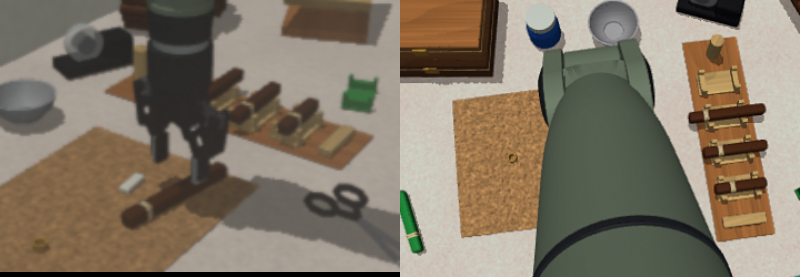

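Three rest in order; the fingers straddle the 170. Descend, grip, lift, carry to cradle d.

Request:
{"method": "send_rows", "body": {
  "plan": [
    [12,0,0,0,0,0,0.7],
    [8,0,0,0,0,0,0.7],
    [6,0,0,0,0,0,0.7],
    [4,0,0,0,0,0,0.7],
    [3,0,0,0,0,0,0.7],
    [0.5,0,0,0,0,0,0.7],
    [0,0,0,0,0,0,0.7]
  ]
}}

```text
t: 26.37
ee_pos: [506.3, 79.6, -30.1]
orientation: [-0.546, -0.449, 0.547, -0.449]
wrist_force: [0.4, 0.3, -0.4]
width: 0.7
```

Request:
{"method": "send_rows", "body": {
  "plan": [
    [0,0,0,0,0,0,0],
    [0,0,0,0,0,0,0],
    [0,0,0,0,0,0,0],
    [0,0,0,0,0,0,0],
    [0,0,0,0,0,0,0],
    [-15,0,0,0,0,0,0],
    [-35,0,0,0,0,0,0],
    [-35,0,0,-5.6,0,0,0],
    [-35,0,0,-5.6,0,0,0],
    [0,0,0,0,0,0,0]
  ]
}}

```text
t: 27.2
ee_pos: [511.0, 79.7, 96.3]
orientation: [0.502, 0.498, -0.497, 0.503]
wrist_force: [1.0, 0.1, 0.5]
width: 0.214
```

Request:
{"method": "send_rows", "body": {
  "plan": [
    [0,12,16,0,0,0,0],
    [0,22,31,0,0,0,0],
    [0,22,31,0,0,0,0],
    [0,22,31,0,0,0,0],
    [0,22,31,0,0,0,0],
    [0,22,31,0,0,0,0],
    [0,22,31,0,0,0,0],
    [0,22,31,0,0,0,0],
    [0,2.5,6,0,0,0,0],
    [0,0,0,0,0,0,0]
  ]
}}

```text
t: 28.03
ee_pos: [675.2, -162.3, 88.5]
orientation: [-0.501, -0.499, 0.501, -0.499]
wrist_force: [-1.1, 0.8, -0.4]
width: 0.217
```

Request:
{"method": "send_rows", "body": {
  "plan": [
    [0,0,0,0,0,0,0],
    [30,0,0,0,0,0,0],
    [30,0,0,0,0,0,0],
    [20,0,0,0,0,0,0],
    [5,0,0,0,0,0,0],
    [0,0,0,0,0,0,0],
    [0,0,0,0,0,0,0]
  ]
}}

```text
t: 28.62
ee_pos: [674.8, -158.6, 5.9]
orientation: [0.5, 0.5, -0.5, 0.5]
wrist_force: [0.1, -0.0, 1.2]
width: 0.212
```

```bash
python3 pic.py p16 260 150 440 270 360 100 480 310; python3 st.py
```

```text
t 28.72 p [ 676.1 -159.5    7.2] toolx [ 0.003 -0.001 -1.   ] yaw -0.01 q [-0.34  0.74  0.01  0.83  0.    1.23] F [0.5 0.5 0.1] w 0.217
```

View pics/p16.png

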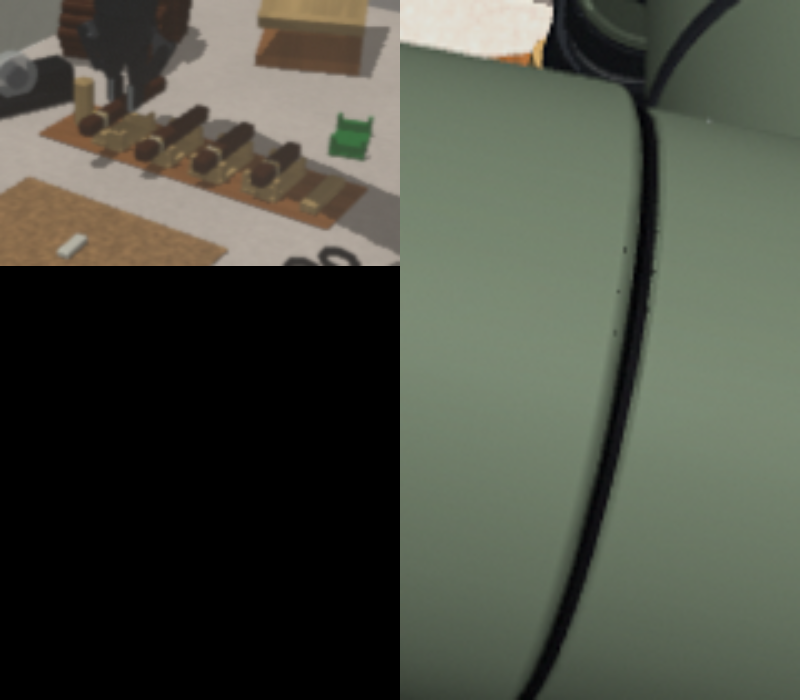

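Aligned over cradle d. Lower, release and lift, then retreat toward the robot's right so both cameras can see the row.

Request:
{"method": "send_rows", "body": {
  "plan": [
    [6,0,0,0,0,0,0],
    [5,0,0,0,0,0,0],
    [3,0,0,0,0,0,0],
    [2,0,0,0,0,0,0],
    [1.5,0,0,0,0,0,0],
    [0,0,0,0,0,0,0]
  ]
}}

```text
t: 29.22
ee_pos: [674.6, -159.6, -12.5]
orientation: [-0.5, -0.5, 0.5, -0.5]
wrist_force: [-0.5, 0.3, 0.9]
width: 0.216
```

Request:
{"method": "send_rows", "body": {
  "plan": [
    [0,0,0,0,0,0,0.4],
    [0,0,0,0,0,0,0.4],
    [0,0,0,0,0,0,0.4],
    [0,0,0,0,0,0,0.4],
    [-10,0,0,0,0,0,0.4],
    [-20,0,0,0,0,0,0.4],
    [-35,0,0,0,0,0,0.4],
    [-35,0,0,0,0,0,0.4],
    [-35,0,0,0,0,0,0.4],
    [-35,0,0,0,0,0,0.4]
  ]
}}

```text
t: 30.05
ee_pos: [674.5, -159.5, 160.1]
orientation: [0.5, 0.5, -0.5, 0.5]
wrist_force: [0.6, -0.3, 0.4]
width: 0.4
```

Request:
{"method": "send_rows", "body": {
  "plan": [
    [0,-28,20,0,0,0,0.4],
    [0,-28,20,0,0,0,0.4],
    [0,-28,20,0,0,0,0.4],
    [0,-28,20,0,0,0,0.4],
    [0,-28,20,0,0,0,0.4],
    [0,-28,20,0,0,0,0.4],
    [0,-28,20,0,0,0,0.4],
    [0,-28,20,0,0,0,0.4],
    [0,-28,20,0,0,0,0.4],
    [0,-28,20,0,0,0,0.4]
  ]
}}

```text
t: 30.88
ee_pos: [393.3, -360.2, 158.5]
orientation: [0.5, 0.499, -0.5, 0.5]
wrist_force: [-0.5, 0.3, -0.0]
width: 0.405
```

Request:
{"method": "send_rows", "body": {
  "plan": [
    [0,-20,20,0,0,0,0.4],
    [0,-20,20,0,0,0,0.4],
    [0,-20,20,0,0,0,0.4],
    [0,-20,20,0,0,0,0.4],
    [0,-20,20,0,0,0,0.4],
    [0,-20,20,0,0,0,0.4],
    [0,-20,20,0,0,0,0.4],
    [0,0,0,0,0,0,0.4]
  ]
}}

```text
t: 31.55
ee_pos: [251.3, -503.1, 158.4]
orientation: [-0.5, -0.498, 0.503, -0.499]
wrist_force: [0.4, -0.3, 0.4]
width: 0.397
```

```bash
python3 pic.py p17 260 150 440 270 360 100 480 310; python3 st.py; python3 - <<'E'
from station import *
from h import *
for n in('top','side'):
    d=snapshot(n);W=cloud(d)
    for r in outline_of(n,'mid_95'):
        P=W[r['mask']];T=P[(P[:,2]>33)&(P[:,2]<47)]
        if len(T)>20:print(n,round(r['conf'],2),rect(T),np.percentile(T[:,2],[50,90]).round(1))
    print([np.round(r['xyz'],1).tolist() for r in mark_of(n,'mid_95')])
    print([np.round(r['xyz'],1).tolist() for r in mark_of(n,'seat_a')])
E
```

```text
t 31.65 p [ 253.8 -499.9  158.1] toolx [ 0.001 -0.    -1.   ] yaw -0.17 q [-1.23  0.37 -0.22  0.98  0.    0.34] F [ 0.1  0.4 -0.3] w 0.4
top 0.85 (array([ 604.2, -157.7]), array([ 21.3, 148.1]), 'yaw of long axis from +y:', np.float64(0.1), 'mean', array([ 603. , -156.3]), 638) [38.8 41. ]
top 0.83 (array([ 464.2, -157. ]), array([20.2, 96.7]), 'yaw of long axis from +y:', np.float64(-0.1), 'mean', array([ 463.7, -155.8]), 462) [38.3 40.8]
top 0.76 (array([ 534.2, -159.6]), array([ 20.9, 121.9]), 'yaw of long axis from +y:', np.float64(0.1), 'mean', array([ 533.2, -159.3]), 550) [38.7 40.8]
top 0.74 (array([ 674.8, -156.7]), array([ 21.7, 170.6]), 'yaw of long axis from +y:', np.float64(-0.1), 'mean', array([ 673.4, -153.7]), 714) [38.7 41. ]
[[533.7, -157.6, 33.4], [600.3, -156.8, 30.6], [461.4, -156.9, 33.2], [671.4, -161.1, 26.4], [484.0, 453.7, 11.4]]
[[439.6, -306.3, 26.7], [675.6, -161.4, 29.6], [534.2, -159.7, 33.3], [605.1, -157.5, 27.4], [267.3, -217.1, 26.9], [464.5, -155.2, 24.9]]
side 0.83 (array([ 603.2, -154.5]), array([ 21.4, 145.8]), 'yaw of long axis from +y:', np.float64(-0.4), 'mean', array([ 600.9, -148.4]), 241) [40.1 42.3]
side 0.78 (array([ 533.6, -156.5]), array([ 20.6, 118.3]), 'yaw of long axis from +y:', np.float64(-0.4), 'mean', array([ 531.4, -152. ]), 208) [40.3 42.3]
side 0.59 (array([ 463.7, -154.6]), array([21.4, 96.1]), 'yaw of long axis from +y:', np.float64(-1.1), 'mean', array([ 461.7, -149.2]), 178) [40.3 42.2]
side 0.55 (array([ 673.2, -153.1]), array([ 20.7, 167.1]), 'yaw of long axis from +y:', np.float64(-0.4), 'mean', array([ 670.4, -146.4]), 260) [40.2 42.4]
[[604.8, -155.4, 27.2], [482.7, 454.7, 4.9], [468.0, -158.0, 31.0], [531.9, -157.8, 30.3], [671.9, -162.5, 34.9]]
[[605.4, -159.4, 28.8], [466.4, -162.6, 29.5], [535.3, -161.1, 32.3], [435.4, -311.1, 27.3], [674.9, -159.1, 31.6]]
```

View pics/p17.png

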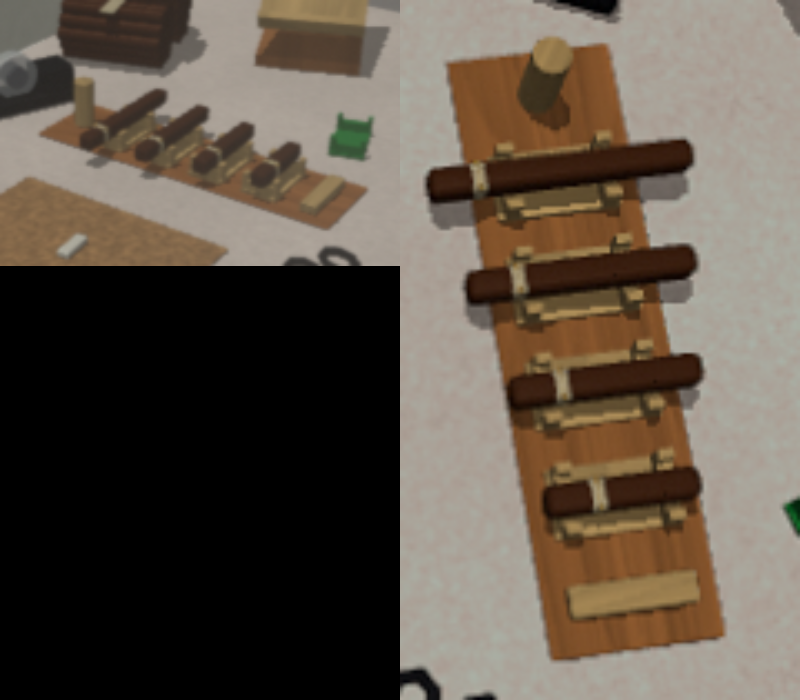

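All four lie in order, within about 4 mm of their seats and level, with tops at about 40 mm. Handing in.

```bash
python3 -c "
from station import *
print(hand_in())"
```

```text
the job is handed in; nothing more can be done
None
```

All four cigars are in the cradles in order of length: 95, 120, 145, 170, with the 95 next to the low bar and the 170 next to the tall post. I handed the job in at about 32 s of the 112 s allowed; no verdict was reported.

**Last checks:** In the last pictures from both cameras, each cigar lies in both notches of its cradle.
- **Position:** Depth fits put each centre within about 4 mm of its seat along the row and 5 mm lengthwise. The allowed errors are 10 mm and 15 mm.
- **Level and angle:** Cigar tops measured about 39–42 mm high (40 mm expected), and each cigar was within about 1° of its cradle's direction.
- **Clear of the row:** The gripper was open and had been backed well away from the row before handing in.

**What went wrong or disagreed:**
- **Missed grasp:** My first close on the 95 closed above it without touching it. Both camera views showed the real fingertips about 39 mm higher than the reported tool position. I allowed for that from then on, and every later grasp held.
- **Measurements:** The two cameras disagreed by 1–4 mm lengthwise. The trained networks' marks for the cigars and seats scattered by up to about 6 mm.

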